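# Turn a row of sample tubes round into the other rack

## Task

The four tubes in the full rack carry no labels and are known only by their place in the row; next they are taken up one by one from the microtome side, your right, first sample first. Move all four over to the empty rack in reverse order: the leftmost tube as you face the bench into the rightmost hole, the next into the hole beside it, and so on, each lowered gently until it stands upright and fully down in its hole. Leave the racks standing where they are, and do not disturb the rack with three tubes, which is another batch, or the beaker.

Things in the scene. Friction and masses are not known exactly. Their poses are not given: they have to be found in the camera images.
- tube_1: 50 ml screw-cap tube that starts as the leftmost of the row of four (alike but for their places). 117 mm high, 50 g; orange cap 33 mm across, top 13 mm; white body 27 mm across, foot tapering. Origin: centre of the underside, z up. Home in a rack its origin is 3 mm above the rack's underside and its cap stands clear above the rack, 107 to 120 mm over the bench
- tube_2: 50 ml screw-cap tube that starts as the second from the left of the row of four (alike but for their places). 117 mm high, 50 g; orange cap 33 mm across, top 13 mm; white body 27 mm across, foot tapering. Origin: centre of the underside, z up. Home in a rack its origin is 3 mm above the rack's underside and its cap stands clear above the rack, 107 to 120 mm over the bench
- tube_3: 50 ml screw-cap tube that starts as the third from the left of the row of four (alike but for their places). 117 mm high, 50 g; orange cap 33 mm across, top 13 mm; white body 27 mm across, foot tapering. Origin: centre of the underside, z up. Home in a rack its origin is 3 mm above the rack's underside and its cap stands clear above the rack, 107 to 120 mm over the bench
- tube_4: 50 ml screw-cap tube that starts as the rightmost of the row of four (alike but for their places). 117 mm high, 50 g; orange cap 33 mm across, top 13 mm; white body 27 mm across, foot tapering. Origin: centre of the underside, z up. Home in a rack its origin is 3 mm above the rack's underside and its cap stands clear above the rack, 107 to 120 mm over the bench
- full_rack: Four-hole tube rack that holds the row of four tubes at the start; left, middle or right. 68 (x) by 173 (y) by 97 mm high, loose, 0.2 kg. Origin: centre of the underside, z up; y runs along the row to the robot's left (yaw within 0.3 rad). Hole centres at x = 0, y = +58.5, +19.5, -19.5, -58.5 mm, 30.6 mm square in the top plate 92 mm up; hole floor 3 mm up
- empty_rack: Four-hole tube rack, empty at the start; left, middle or right. 68 (x) by 173 (y) by 97 mm high, loose, 0.2 kg. Origin: centre of the underside, z up; y runs along the row to the robot's left (yaw within 0.3 rad). Hole centres at x = 0, y = +58.5, +19.5, -19.5, -58.5 mm, 30.6 mm square in the top plate 92 mm up; hole floor 3 mm up
- rack_of_three: bystander: tube rack with three tubes and one free hole, another batch; 68x173 mm, 120 mm high with the tubes; left, middle or right. Origin: centre of the underside
- beaker: bystander: clear plastic beaker, 56 mm wide, 71 mm high, behind the racks. Origin: centre of the underside
There are look-alikes about, which are no part of the job. Leave any turquoise look-alike of the tube_2 alone. Leave any turquoise look-alike of the tube_4 alone.

How it is judged:
At the end, for the whole second after the job is handed in: The four tubes stand in the once empty rack in the reverse of their old order: each within 10 mm of its hole's centre, upright within 0.15 rad, foot at most 12 mm above the rack's underside (3 mm is home), at rest. Both racks upright and within 40 mm of where they stood (y of tube_1 in the frame of empty_rack between -0.0685 and -0.0485 m and x of tube_1 in the frame of empty_rack between -0.01 and 0.01 m and y of tube_2 in the frame of empty_rack between -0.0295 and -0.0095 m and x of tube_2 in the frame of empty_rack between -0.01 and 0.01 m and y of tube_3 in the frame of empty_rack between 0.0095 and 0.0295 m and x of tube_3 in the frame of empty_rack between -0.01 and 0.01 m and y of tube_4 in the frame of empty_rack between 0.0485 and 0.0685 m and x of tube_4 in the frame of empty_rack between -0.01 and 0.01 m and z of each of tube_1, tube_2, tube_3, tube_4 in the frame of empty_rack below 0.012 m and angle between each of tube_1, tube_2, tube_3, tube_4's own z axis and vertical below 0.15 rad and linear speed of each of tube_1, tube_2, tube_3, tube_4 below 0.03 m/s and angle between each of full_rack, empty_rack's own z axis and vertical below 0.1 rad and distance of each of full_rack, empty_rack from where it was at the start of the episode below 0.04 m); the robot touches nothing.
It fails at once if the rack of three or the beaker is pushed more than 30 mm or tipped (distance of any of rack_of_three, beaker from where it was at the start of the episode above 0.03 m or angle between any of rack_of_three, beaker's own z axis and vertical above 0.4 rad).
It fails at once if one of the two working racks is shoved more than 40 mm or tipped (distance of any of full_rack, empty_rack from where it was at the start of the episode above 0.04 m or angle between any of full_rack, empty_rack's own z axis and vertical above 0.35 rad).
It fails at once if a tube is tipped over (angle between any of tube_1, tube_2, tube_3, tube_4's own z axis and vertical above 0.9 rad).
It fails at once if a tube is dropped down a hole (faster than 0.8 m/s with its foot less than 80 mm above the bench) ((height (world z) of tube_1 below 0.08 m and linear speed of tube_1 above 0.8 m/s) or (height (world z) of tube_2 below 0.08 m and linear speed of tube_2 above 0.8 m/s) or (height (world z) of tube_3 below 0.08 m and linear speed of tube_3 above 0.8 m/s) or (height (world z) of tube_4 below 0.08 m and linear speed of tube_4 above 0.8 m/s)).
It also fails if it takes over 112 s, if anything falls off the work surface, if the arm or the gripper's body presses on something with over 40 N, if the wrist force passes 120 N, or if a joint passes its speed limit or range.

## Robot

A 6-joint arm with a two-finger parallel gripper is mounted at the origin on a cart in front of the work surface, level with it; the furniture and walls round the work are solid. World frame = base frame: x ahead of the robot, y to its left, z up, the work surface at z = 0. Lengths are in m, angles in rad, forces in N, time in s.
With the tool pointing down it reaches from about 0.25 to 0.8 m from the base axis. Payload 8.5 kg.
Tool frame: the origin (TCP) lies on the front face of the gripper's body, between the roots of the fingers; the fingertips stand 73 mm ahead of it and the grasp point (between the pads) lies 54 mm ahead of it; z points along the fingers, y is the direction in which the jaws open and shut (so a half turn about z gives the same grasp; the last joint's range is limited). The gripper opens to 85 mm and grips with 20 to 120 N. Pads are 22 mm wide; open, the fingers measure 114 mm over their backs; the gripper's body (76 mm by 85 mm) begins 54 mm behind the grasp point. The pads swing forward as they close: fully open they stand 13 mm farther back than shut.
Start: joints at [-1.119, 0.238, -0.013, 1.319, 0, 1.571], TCP at [0.229, -0.472, 0.304] pointing down, gripper open.
Joint ranges: [-2.66, 2.66], [-1.03, 1.9], [-1.14, 1.46], [-1.82, 2.27], [-1.45, 1.34], [-3.14, 3.14]. Speed limits (rad/s): [2.22, 2.22, 2.79, 3.14, 3.14, 3.14].

## Interface

Orientations are given as a rotation vector (axis times angle).
In Python, from station import status, cams, robot gives the robot as it stands.
- The arm moves only by the tool move_arm, never from a script. Its argument "increments" is a list of rows, each an object with "hand": the opening, from -1 (shut) to 1 (fully open); "slide": the shift along the tool's x, y, z in mm, a list of three; "dr": the turn, a rotation vector about the tool's x, y, z in degrees, a list of three. In form: [{"hand": hand, "slide": [x, y, z], "dr": [rx, ry, rz]}, ...]. A call has 1 to 12 rows; each row shifts and turns the commanded pose from where the row before left it, along the tool's axes as they then stand; what a row does not reach is not made up. A row lasts 1/10 s, in which the tool goes at most 50 mm and 8.59 degrees, less where a joint would pass 70% of its speed; a pose out of reach is approached as far as the arm can. A call with a gripper value outside its range is refused whole. The fingers move at their own pace and stop on an object; the grip force is fixed at half the most. Time passes only in rows, so rows that do not move let the fingers close. It gives the time, the measured TCP pose, the force and the opening at its end, in the units of the state.
- status.get_obs(): the state, without advancing time (a new reading comes with each control period).
- cams.camera(name): name is "scene" or "top" or "wrist"; returns a dict with "image" (480x640x3 uint8, blue, green, red), "fx", "fy", "cx", "cy" (pixels), "xyz" and "orientation" of the camera in the world. Camera axes: x right, y up, looking along -z (the intrinsics and any distortion apply to the point x, -y, -z); pixel columns grow to the right and rows downward; lengths in m; the calibration is good to about 2 mm. A picture is of the moment at which its call begins. There is no depth.
- robot.sign_off(): hands the job in, once; it reports no verdict.
The state is a dict: "time": time; "joint_pos": joint angles; "qd": joint speeds; "effort": joint torques, N m; "ee_pos": TCP position; "eef_rot": TCP orientation; "wrist_force": force on the tool from outside, world axes, zero at the start; "ft_torque": the same for the moment, N m; "gripper_width": finger opening in m.
Only numpy, scipy, OpenCV 4.12 (cv2) and the standard library are available. Lean on these libraries where they do the work, as an engineer would, in place of code of your own. Each camera call takes 0.05 s, during which the arm holds its last target. There are 200 camera calls.

## Working session

There is one attempt and no reset: what is moved stays moved. The work goes in short steps, Python scripts to look and compute and a tool call to move; the robot and the scene stay as the last step left them, time stands still between calls to the robot, and variables do not carry over. Pictures are saved under pics/ and viewed, about 12 in all and at most 16, crops included, and the job is handed in when it is done.

Besides the shell and the picture viewer there is one more tool, called in YAML: its name, and indented under it one key for each argument. move_arm: Moves the arm, as the interface text tells. Its arguments: {"type":"object","properties":{"increments":{"type":"array","items":{"type":"object","properties":{"hand":{"type":"number"},"slide":{"type":"array","items":{"type":"number"}},"dr":{"type":"array","items":{"type":"number"}}}}}},"required":["increments"]}

```bash
mkdir -p pics; ls; python3 - <<'E'
from station import status,cams
import cv2
o=status.get_obs();print(o)
for n in("top","scene"):
    c=cams.camera(n);cv2.imwrite(f"pics/{n}0.png",c["image"]);print(n,{k:v for k,v in c.items() if k!="image"})
E
```

```text
pics
{'time': 0.0, 'joint_pos': array([-1.11900750e+00,  2.38739111e-01, -1.42511186e-02,  1.31919787e+00,
       -3.26299352e-05,  1.57077492e+00]), 'qd': array([ 1.42421062e-03, -1.39064739e-05, -3.91703719e-05,  6.66990890e-04,
        6.50361436e-04,  2.78872629e-03]), 'effort': array([-5.78802201e-05, -5.38780260e+01,  3.46432757e+01,  1.85281760e-02,
       -5.51896755e-05,  1.04741474e-05]), 'ee_pos': array([ 0.22905831, -0.4720465 ,  0.30330063]), 'eef_rot': array([-3.06045547e+00, -7.03378689e-01,  5.39356977e-04]), 'wrist_force': array([ 0.07048154, -0.66872857,  0.31082743]), 'ft_torque': array([0.02961961, 0.01819943, 0.00099239]), 'gripper_width': 0.08544857269893423}
top {'fx': 579.7457850579993, 'fy': 579.7457850579993, 'cx': 320.3251938292595, 'cy': 238.8324100070799, 'xyz': array([0.34537422, 0.0239921 , 1.22214029]), 'orientation': array([ 0.11632344, -0.15750932, -1.54902468])}
scene {'fx': 557.0087643407364, 'fy': 557.0087643407364, 'cx': 319.0038991002901, 'cy': 236.82620636014954, 'xyz': array([-0.18231655,  0.89845346,  0.89410551]), 'orientation': array([ 0.41401587, -1.11583992, -2.25287553])}
```

View pics/top0.png

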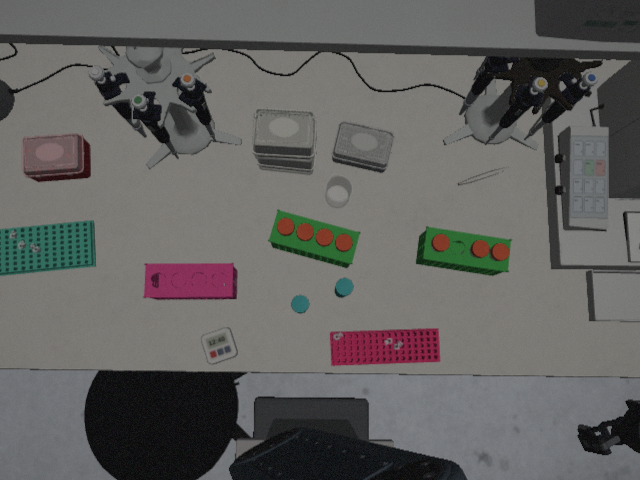

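View pics/scene0.png

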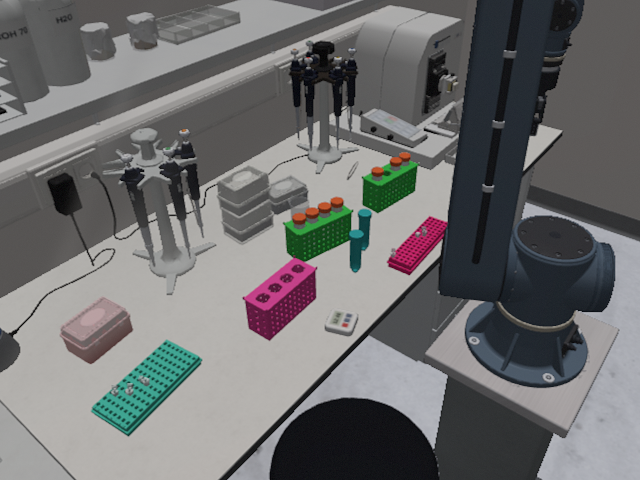

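Top view: the full rack is the middle one, with caps at (286,227), (308,232), (325,237) and (344,242). The empty rack is magenta on the left, around (190,281). The rack of three is on the right, around (465,250), and the beaker is at (338,190).

Possible mix-ups are the three orange caps at (441,243), (480,249) and (502,252), which are the other batch, and the turquoise tubes at (300,304) and (344,287). The magenta plate at (385,347) could also pass for the empty rack. By the description I choose the row of four and the magenta four-hole rack.

```bash
cat > h.py <<'E'
import cv2,numpy as np
from scipy.spatial.transform import Rotation as R
from station import status,cams
def ray(c,u,v,z):
    d=R.from_rotvec(c["orientation"]).apply([(u-c["cx"])/c["fx"],-(v-c["cy"])/c["fy"],-1])
    p=np.array(c["xyz"]);return p+d*(z-p[2])/d[2]
def proj(c,P):
    q=R.from_rotvec(c["orientation"]).inv().apply(np.array(P)-c["xyz"]);return c["cx"]-c["fx"]*q[...,0]/q[...,2],c["cy"]+c["fy"]*q[...,1]/q[...,2]
def blobs(im,lo,hi,amin=40):
    hsv=cv2.cvtColor(im,cv2.COLOR_BGR2HSV);m=cv2.inRange(hsv,np.array(lo),np.array(hi))
    n,l,s,ce=cv2.connectedComponentsWithStats(m);return [(s[i][4],ce[i],l==i) for i in range(1,n) if s[i][4]>amin]
ORANGE=((3,150,80),(16,255,255));MAG=((155,120,60),(178,255,255));TURQ=((85,120,40),(98,255,255));GREEN=((45,120,30),(70,255,255))
E
python3 - <<'E'
from h import *
c=cams.camera("top");im=c["image"]
for n,k,z in(("or",ORANGE,.12),("mag",MAG,.097),("turq",TURQ,.117)):
    for a,ce,m in blobs(im,*k):
        print(n,a,ce.round(1),ray(c,*ce,z).round(4))
crop=lambda x0,y0,x1,y1:cv2.resize(im[y0:y1,x0:x1],None,fx=6,fy=6,interpolation=cv2.INTER_CUBIC)
a=crop(135,255,245,305);b=crop(262,203,372,253);cv2.imwrite("pics/c1.png",np.vstack([a,b]))
E
```

```text
or 224 [285.2 226. ] [0.5641 0.0647 0.12  ]
or 227 [304.7 231.2] [0.5547 0.0268 0.12  ]
or 228 [324.  236.6] [ 0.5447 -0.0106  0.12  ]
or 224 [343.5 242. ] [ 0.535  -0.0485  0.12  ]
or 225 [440.8 242. ] [ 0.5387 -0.2374  0.12  ]
or 221 [480.4 248.1] [ 0.5282 -0.3146  0.12  ]
or 219 [500.3 251.2] [ 0.5229 -0.3533  0.12  ]
mag 3097 [189.7 280.8] [0.4569 0.2474 0.097 ]
mag 3365 [384.5 346.9] [ 0.3368 -0.1302  0.097 ]
turq 227 [343.4 286.9] [ 0.4485 -0.0492  0.117 ]
turq 217 [299.6 303.7] [0.4151 0.0338 0.117 ]
```

View pics/c1.png

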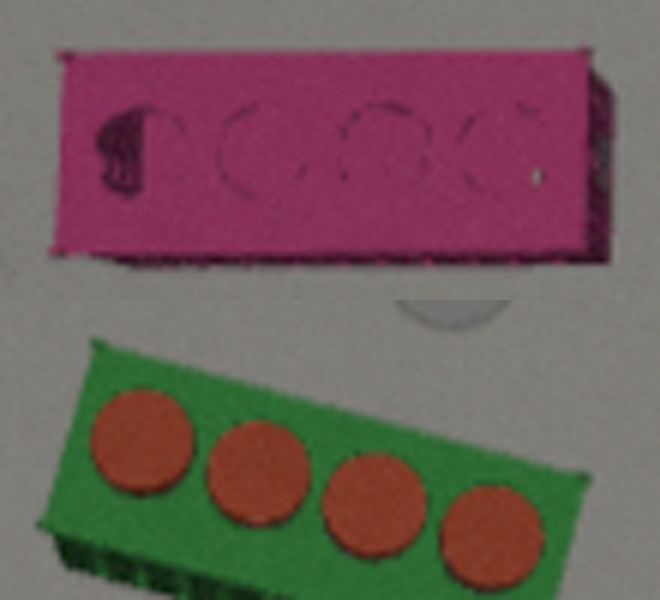

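The crop shows the magenta rack's top corners at about (145.5,264), (233,263), (233,297) and (144.5,297), and four orange caps in the green rack, which confirms the choice.

```bash
python3 - <<'E'
from h import *
c=cams.camera("top")
P=[ray(c,135+u/6,255+v/6,.097) for u,v in((63,55),(590,50),(588,252),(57,253))]
P=np.array(P);print(P.round(4),P.mean(0).round(4), np.linalg.norm(np.diff(P,axis=0),axis=1))
w=cams.camera("wrist");o=status.get_obs();T=R.from_rotvec(o["eef_rot"])
print(T.as_matrix().round(3),"cam in tool",T.inv().apply(w["xyz"]-o["ee_pos"]).round(4),"\n",(T.inv()*R.from_rotvec(w["orientation"])).as_matrix().round(3),w["fx"])
E
```

```text
[[0.4877 0.3343 0.097 ]
 [0.4925 0.1647 0.097 ]
 [0.4271 0.1626 0.097 ]
 [0.4239 0.332  0.097 ]] [0.4578 0.2484 0.097 ] [0.16973015 0.0654675  0.16936196]
[[ 0.9    0.437 -0.   ]
 [ 0.437 -0.9    0.001]
 [-0.    -0.001 -1.   ]] cam in tool [ 0.0707 -0.0001 -0.0697] 
 [[-0.     0.961  0.277]
 [ 1.     0.    -0.   ]
 [-0.001  0.277 -0.961]] 343.3856834013857
```

move_arm:
  increments:
    - {"hand": 0.3,"slide": [0,0,0],"dr": [0,0,-8.3]}
    - {"hand": 0.3,"slide": [0,0,0],"dr": [0,0,-8.3]}
    - {"hand": 0.3,"slide": [0,0,0],"dr": [0,0,-8.3]}
    - {"hand": 0.3,"slide": [0,0,0],"dr": [0,0,-8.3]}
    - {"hand": 0.3,"slide": [0,0,0],"dr": [0,0,-8.3]}
    - {"hand": 0.3,"slide": [0,0,0],"dr": [0,0,-8.2]}

```text
time: 0.85
ee_pos: [0.2292, -0.4722, 0.3038]
eef_rot: [-2.477, -1.932, -0.0]
wrist_force: [0.8, -0.5, 0.1]
gripper_width: 0.0558
```

move_arm:
  increments:
    - {"hand": 0.3,"slide": [40,14,0]}
    - {"hand": 0.3,"slide": [40,14,0]}
    - {"hand": 0.3,"slide": [40,14,0]}
    - {"hand": 0.3,"slide": [40,14,0]}
    - {"hand": 0.3,"slide": [40,14,0]}
    - {"hand": 0.3,"slide": [40,14,0]}
    - {"hand": 0.3,"slide": [40,14,0]}
    - {"hand": 0.3,"slide": [40,14,0]}
    - {"hand": 0.3,"slide": [40,14,0]}
    - {"hand": 0.3,"slide": [40,14,0]}
    - {"hand": 0.3,"slide": [40,14,0]}
    - {"hand": 0.3,"slide": [40,14,0]}

```text
validation failed for argument at $.in...
```

move_arm:
  increments:
    - {"hand": 0.3,"slide": [33,12,0]}
    - {"hand": 0.3,"slide": [32,11,0]}
    - {"hand": 0.3,"slide": [0,0,0]}
    - {"hand": 0.3,"slide": [0,0,0]}

```text
validation failed for argument at $.in...
```

```bash
python3 - <<'E'
from h import *
c=cams.camera("wrist");cv2.imwrite("pics/w1.png",c["image"]);o=status.get_obs();print(o["time"],o["ee_pos"],R.from_rotvec(o["eef_rot"]).as_matrix().round(3),o["gripper_width"],o["joint_pos"].round(2))
for n,k,z in(("or",ORANGE,.12),("turq",TURQ,.117)):
    for a,ce,m in blobs(c["image"],*k,300): print(n,a,ce.round(1),ray(c,*ce,z).round(4))
E
```

```text
0.9 [ 0.22914419 -0.47225163  0.30374845] [[ 0.235  0.972 -0.   ]
 [ 0.972 -0.235  0.   ]
 [ 0.    -0.    -1.   ]] 0.055378463238353194 [-1.12  0.24 -0.01  1.32  0.    0.69]
```

View pics/w1.png

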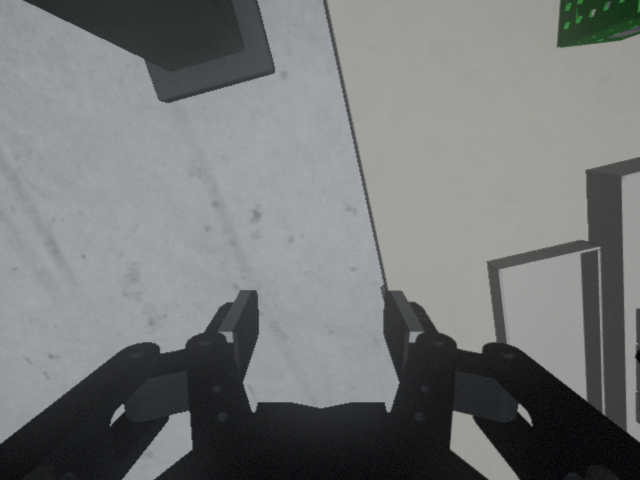

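The gripper is still over the floor at the right, with the fingers at (245,330) and (400,330). The two translation calls were refused because they lacked "dr".

move_arm:
  increments:
    - {"hand": 0.3,"slide": [40,14,0],"dr": [0,0,0]}
    - {"hand": 0.3,"slide": [40,14,0],"dr": [0,0,0]}
    - {"hand": 0.3,"slide": [40,14,0],"dr": [0,0,0]}
    - {"hand": 0.3,"slide": [40,14,0],"dr": [0,0,0]}
    - {"hand": 0.3,"slide": [40,14,0],"dr": [0,0,0]}
    - {"hand": 0.3,"slide": [40,14,0],"dr": [0,0,0]}
    - {"hand": 0.3,"slide": [40,14,0],"dr": [0,0,0]}
    - {"hand": 0.3,"slide": [40,14,0],"dr": [0,0,0]}
    - {"hand": 0.3,"slide": [40,14,0],"dr": [0,0,0]}
    - {"hand": 0.3,"slide": [40,14,0],"dr": [0,0,0]}
    - {"hand": 0.3,"slide": [40,14,0],"dr": [0,0,0]}
    - {"hand": 0.3,"slide": [40,14,0],"dr": [0,0,0]}

```text
time: 2.1
ee_pos: [0.5121, -0.0475, 0.304]
eef_rot: [2.485, 1.921, 0.0]
wrist_force: [0.4, -0.8, 0.9]
gripper_width: 0.0555
```

move_arm:
  increments:
    - {"hand": 0.3,"slide": [33,12,0],"dr": [0,0,0.8]}
    - {"hand": 0.3,"slide": [32,11,0],"dr": [0,0,0]}
    - {"hand": 0.3,"slide": [0,0,0],"dr": [0,0,0]}
    - {"hand": 0.3,"slide": [0,0,0],"dr": [0,0,0]}

```text
time: 2.5
ee_pos: [0.5502, 0.0083, 0.3034]
eef_rot: [-2.496, -1.907, 0.001]
wrist_force: [-0.4, -0.3, 0.0]
gripper_width: 0.0555
```

```bash
python3 - <<'E'
from h import *
c=cams.camera("wrist");cv2.imwrite("pics/w2.png",c["image"]);o=status.get_obs();print(o["time"],o["ee_pos"],R.from_rotvec(o["eef_rot"]).as_matrix().round(3),o["gripper_width"],o["joint_pos"].round(2))
for n,k,z in(("or",ORANGE,.12),("turq",TURQ,.117)):
    for a,ce,m in blobs(c["image"],*k,300): print(n,a,ce.round(1),ray(c,*ce,z).round(4))
E
```

```text
2.55 [0.54989887 0.00767951 0.30362503] [[ 0.264  0.965 -0.001]
 [ 0.965 -0.264 -0.   ]
 [-0.    -0.001 -1.   ]] 0.05538965190371313 [ 0.01  0.28  0.05  1.34 -0.    1.85]
or 1471 [320.4 160.7] [0.5659 0.0656 0.12  ]
or 1459 [320.7 212.4] [0.5562 0.0293 0.12  ]
or 1285 [321.2 261.5] [ 0.5464 -0.0083  0.12  ]
or 921 [322.  305.2] [ 0.5371 -0.0445  0.12  ]
```

View pics/w2.png

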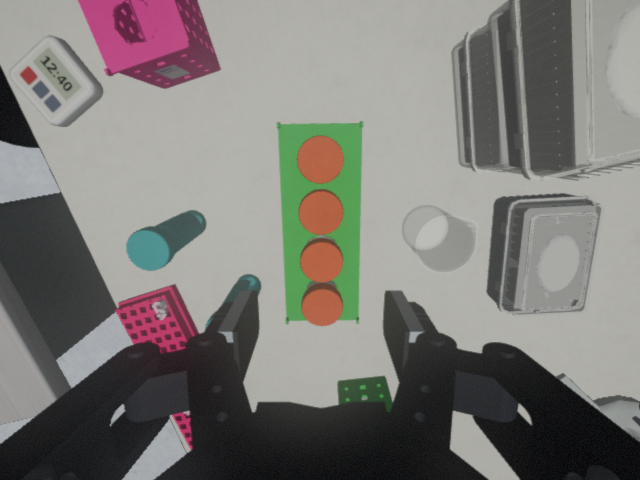

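Wrist view: the four caps lie in one column at (320,161), (321,212), (321,262) and (322,305), centred between the fingers at (245,320) and (395,320). The turquoise tubes at (150,250) and (235,300) and the beaker at (440,237) are clear of the jaws.

move_arm:
  increments:
    - {"hand": 0.3,"slide": [30,0,0],"dr": [0,0,-0.5]}
    - {"hand": 0.3,"slide": [30,0,0],"dr": [0,0,-0.5]}
    - {"hand": 0.3,"slide": [0,0,30],"dr": [0,0,0]}
    - {"hand": 0.3,"slide": [0,0,30],"dr": [0,0,0]}
    - {"hand": 0.3,"slide": [0,0,30],"dr": [0,0,0]}
    - {"hand": 0.3,"slide": [0,0,20],"dr": [0,0,0]}
    - {"hand": 0.3,"slide": [0,0,10],"dr": [0,0,0]}
    - {"hand": 0.3,"slide": [0,0,9],"dr": [0,0,0]}
    - {"hand": 0.3,"slide": [0,0,0],"dr": [0,0,0]}
    - {"hand": 0.3,"slide": [0,0,0],"dr": [0,0,0]}

```text
time: 3.55
ee_pos: [0.5661, 0.0655, 0.1757]
eef_rot: [2.479, 1.928, 0.002]
wrist_force: [0.4, 0.8, 0.0]
gripper_width: 0.0558
```

```bash
python3 - <<'E'
from h import *
c=cams.camera("wrist");cv2.imwrite("pics/w3.png",c["image"]);o=status.get_obs();print(o["time"],o["ee_pos"],R.from_rotvec(o["eef_rot"]).as_matrix().round(3),o["wrist_force"])
for a,ce,m in blobs(c["image"],*ORANGE,300): print(a,ce.round(1),ray(c,*ce,.12).round(4))
E
```

```text
3.6 [0.56622423 0.06559749 0.17592107] [[ 0.246  0.969  0.001]
 [ 0.969 -0.246  0.   ]
 [ 0.001  0.001 -1.   ]] [-0.99986163 -0.59067929  0.24062645]
8244 [318.4 342.5] [0.5635 0.0576 0.12  ]
```

View pics/w3.png

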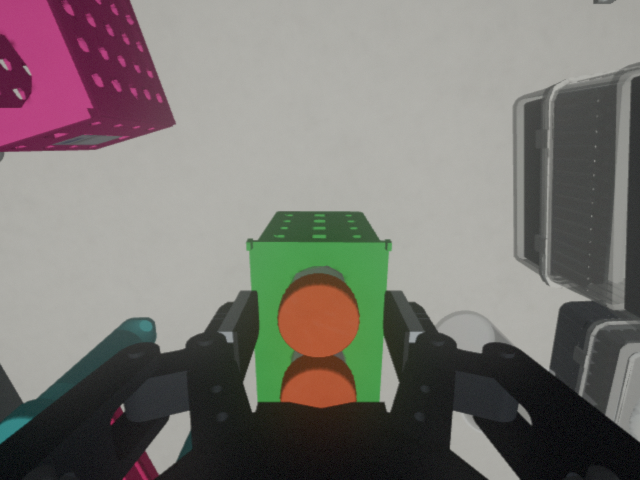

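Cap 1, at (318,317), is centred between the pads at (245,325) and (398,325). I'm closing the grip and lifting.

move_arm:
  increments:
    - {"hand": -1,"slide": [0,0,0],"dr": [0,0,0]}
    - {"hand": -1,"slide": [0,0,0],"dr": [0,0,0]}
    - {"hand": -1,"slide": [0,0,0],"dr": [0,0,0]}
    - {"hand": -1,"slide": [0,0,0],"dr": [0,0,0]}
    - {"hand": -1,"slide": [0,0,0],"dr": [0,0,0]}
    - {"hand": -1,"slide": [0,0,0],"dr": [0,0,0]}

```text
time: 4.2
ee_pos: [0.5662, 0.0659, 0.1758]
eef_rot: [2.478, 1.929, 0.002]
wrist_force: [0.9, 0.3, 5.5]
gripper_width: 0.0307
```

move_arm:
  increments:
    - {"hand": -1,"slide": [0,0,-8],"dr": [0,0,0]}
    - {"hand": -1,"slide": [0,0,-12],"dr": [0,0,0]}
    - {"hand": -1,"slide": [0,0,-20],"dr": [0,0,0]}
    - {"hand": -1,"slide": [0,0,-20],"dr": [0,0,0]}
    - {"hand": -1,"slide": [0,0,-20],"dr": [0,0,0]}
    - {"hand": -1,"slide": [0,0,-20],"dr": [0,0,0]}
    - {"hand": -1,"slide": [0,0,-20],"dr": [0,0,0]}
    - {"hand": -1,"slide": [0,0,-20],"dr": [0,0,0]}
    - {"hand": -1,"slide": [0,0,0],"dr": [0,0,0]}
    - {"hand": -1,"slide": [0,0,0],"dr": [0,0,0]}

```text
time: 5.2
ee_pos: [0.5658, 0.0657, 0.3153]
eef_rot: [2.479, 1.929, 0.001]
wrist_force: [0.6, 0.0, -1.2]
gripper_width: 0.0305
```

```bash
cat > delta.py <<'E'
import sys
from h import *
# usage: delta.py x y z heading_deg_of_tool_x : tool-frame mm to target
o=status.get_obs();M=R.from_rotvec(o["eef_rot"]).as_matrix()
t=np.array([float(v) for v in sys.argv[1:4]]);h=float(sys.argv[4])
a=np.degrees(np.arctan2(M[1,0],M[0,0]))
print("t",o["time"],"pos",o["ee_pos"].round(4),"head",a.round(2),"slide mm",(M.T@(t-o["ee_pos"])*1000).round(1),"turn z",round(-(h-a),2),"z tilt",M[:2,2].round(4),"F",o["wrist_force"].round(1),"w",o["gripper_width"].round(4))
E
python3 delta.py .459 .190 .31 91.3
python3 - <<'E'
from h import *
c=cams.camera("scene");im=c["image"][150:350,220:420];cv2.imwrite("pics/s1.png",cv2.resize(im,None,fx=3,fy=3))
E
```

```text
Traceback (most recent call last):
  File "delta.py", line 7, in <module>
    print("t",o["time"],"pos",o["ee_pos"].round(4),"head",a.round(2),"slide mm",(M.T@(t-o["ee_pos"])*1000).round(1),"turn z",round(-(h-a),2),"z tilt",M[:2,2].round(4),"F",o["wrist_force"].round(1),"w",o["gripper_width"].round(4))
                                                                                                                                                                                                         ^^^^^^^^^^^^^^^^^^^^^^^^
AttributeError: 'float' object has no attribute 'round'
```

View pics/s1.png

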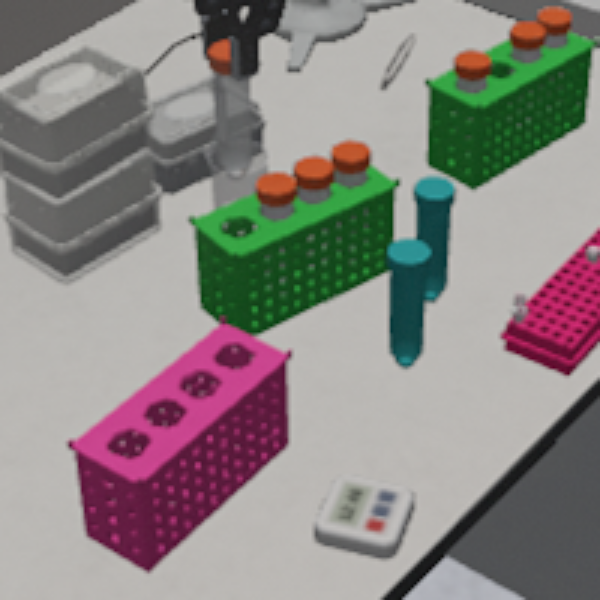

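Scene view: tube 1 hangs upright at (235,100) in the crop, its source hole is empty at (240,228), and the magenta rack's four holes are visible. Now I'm moving over the empty rack.

move_arm:
  increments:
    - {"hand": -1,"slide": [0,0,0],"dr": [0,0,-7.8]}
    - {"hand": -1,"slide": [0,0,0],"dr": [0,0,-7.7]}
    - {"hand": -1,"slide": [25,-20,0],"dr": [0,0,0]}
    - {"hand": -1,"slide": [25,-21,0],"dr": [0,0,0]}
    - {"hand": -1,"slide": [25,-21,0],"dr": [0,0,0]}
    - {"hand": -1,"slide": [25,-21,0],"dr": [0,0,0]}
    - {"hand": -1,"slide": [26,-21,0],"dr": [0,0,0]}
    - {"hand": -1,"slide": [0,0,0],"dr": [0,0,0]}
    - {"hand": -1,"slide": [0,0,0],"dr": [0,0,0]}

```text
time: 6.15
ee_pos: [0.4583, 0.1897, 0.3143]
eef_rot: [-2.194, -2.248, 0.002]
wrist_force: [-0.5, -0.1, -1.0]
gripper_width: 0.0308
```

```bash
sed -i 's/o\["gripper_width"\].round(4)/round(o["gripper_width"],4)/' delta.py; python3 delta.py .459 .190 .31 91.3
python3 - <<'E'
from h import *
for n in("wrist","scene","top"):
    c=cams.camera(n);im=c["image"];cv2.imwrite(f"pics/{n}4.png",im)
    if n!="wrist": continue
    hsv=cv2.cvtColor(im,cv2.COLOR_BGR2HSV);m=cv2.inRange(hsv,(155,120,150),(178,255,255));cv2.imwrite("pics/m4.png",m)
c=cams.camera("scene")
for u,v in((235,355),(200,384),(165,413),(128,443)): print(ray(c,220+u/3,150+v/3,.092).round(4))
E
```

```text
t 6.15 pos [0.4583 0.1897 0.3143] head 91.39 slide mm [0.3 0.7 4.3] turn z 0.09 z tilt [-0.001  -0.0006] F [-0.5 -0.1 -1. ] w 0.0308
[0.459  0.1938 0.092 ]
[0.4581 0.2343 0.092 ]
[0.4572 0.2731 0.092 ]
[0.4567 0.312  0.092 ]
```

View pics/wrist4.png

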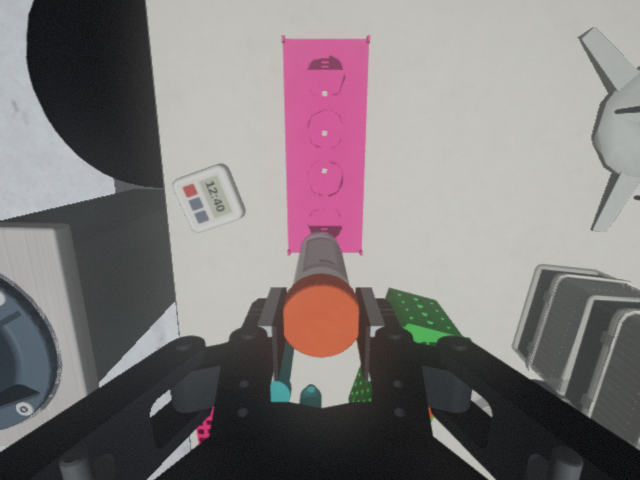

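Wrist view: the rack's top plate has corners at (285,40), (369,40), (361,252) and (290,252), in line with the tool. The tube hangs straight from the cap at (321,315). I'll fit the plate rectangle in the wrist and top views.

```bash
python3 - <<'E'
from h import *
for n in("wrist","top"):
    c=cams.camera(n);im=c["image"];hsv=cv2.cvtColor(im,cv2.COLOR_BGR2HSV)
    m=(hsv[...,0]>150)&(hsv[...,0]<180)&(hsv[...,1]>120)
    x0,y0,x1,y1=(270,25,380,262) if n=="wrist" else (135,255,245,305)
    r=np.zeros_like(m);r[y0:y1,x0:x1]=1;m&=r
    v=hsv[...,2][m];t,_=cv2.threshold(v.reshape(-1,1),0,255,cv2.THRESH_OTSU);print(n,"otsu",t,np.percentile(v,[5,25,50,95]))
    m=(m&(hsv[...,2]>t)).astype(np.uint8);m=cv2.morphologyEx(m,cv2.MORPH_OPEN,np.ones((7,7)))
    k=max(cv2.findContours(m,0,1)[0],key=cv2.contourArea)[:,0,:]
    P=np.array([ray(c,a,b,.092)[:2] for a,b in k])
    rc=cv2.minAreaRect((P*1000).astype(np.float32));print(rc)
    print(np.array(cv2.boxPoints(rc)).round(1).tolist())
E
```

```text
wrist otsu 179.0 [197. 204. 206. 208.]
((460.65155029296875, 252.612548828125), (63.77501678466797, 167.61790466308594), 1.3656392097473145)
[[426.79998779296875, 335.6000061035156], [430.79998779296875, 168.10000610351562], [494.5, 169.60000610351562], [490.5, 337.20001220703125]]
top otsu 114.0 [ 71. 125. 153. 156.]
((460.340087890625, 179.11831665039062), (63.001380920410156, 25.15287971496582), 2.3667378425598145)
[[428.29998779296875, 190.39999389648438], [429.3999938964844, 165.3000030517578], [492.29998779296875, 167.89999389648438], [491.29998779296875, 193.0]]
```

```bash
python3 - <<'E'
from h import *
c=cams.camera("wrist");im=c["image"];d=np.array([-.0238,.9997]);x=np.array([.9997,.0238]);C=np.array([.4607,.2526])
big=cv2.resize(im[30:262,265:385],None,fx=5,fy=5,interpolation=cv2.INTER_CUBIC)[:,:]
for s in(-58.5,-19.5,19.5,58.5):
    q=[C+d*(s+a*15.3)/1000+x*b*.0153 for a,b in((1,1),(1,-1),(-1,-1),(-1,1))]
    u=np.stack(proj(c,np.array([[*p,.092] for p in q])),1);u=((u-[265,30]+.5)*5).astype(int)
    cv2.polylines(big,[u],True,(0,255,255),1)
cv2.imwrite("pics/o5.png",np.hstack([big[:580],big[580:]]))
E
```

```text
(no output)
```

View pics/o5.png

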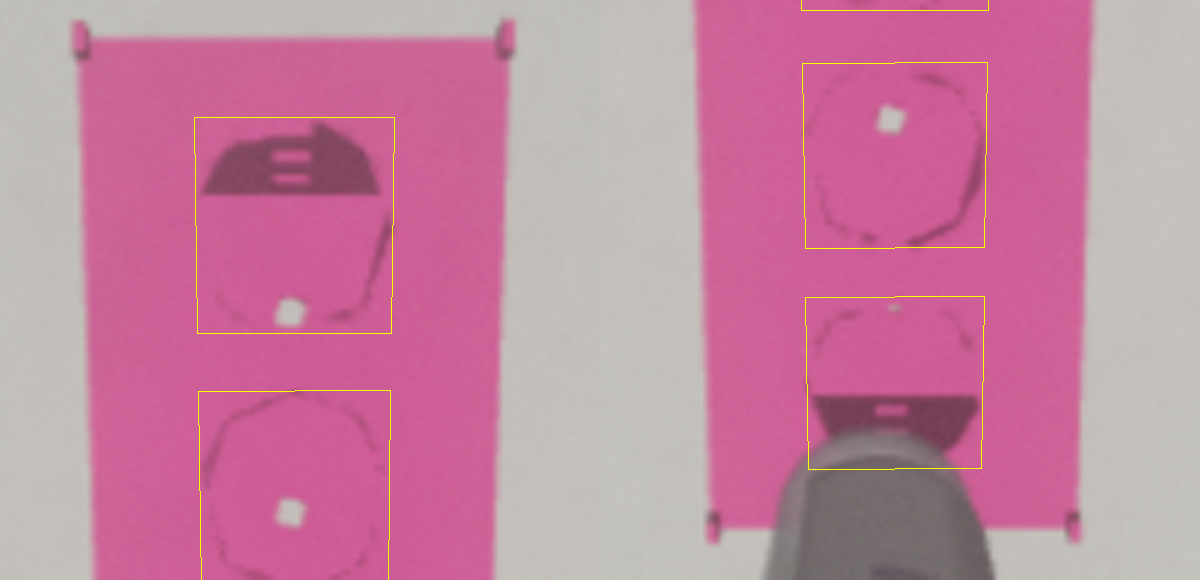

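The projected squares coincide with the octagonal holes to within about 0.5 mm. Lowering tube 1, first to foot about 95 mm, then checking the force.

move_arm:
  increments:
    - {"hand": -1,"slide": [4.3,3.6,0],"dr": [0,0,0]}
    - {"hand": -1,"slide": [0,0,15],"dr": [0,0,0]}
    - {"hand": -1,"slide": [0,0,15],"dr": [0,0,0]}
    - {"hand": -1,"slide": [0,0,10],"dr": [0,0,0]}
    - {"hand": -1,"slide": [0,0,5],"dr": [0,0,0]}
    - {"hand": -1,"slide": [0,0,0],"dr": [0,0,0]}
    - {"hand": -1,"slide": [0,0,0],"dr": [0,0,0]}

```text
time: 7.2
ee_pos: [0.4627, 0.1938, 0.2703]
eef_rot: [2.196, 2.246, 0.001]
wrist_force: [-0.5, -1.3, -0.8]
gripper_width: 0.0306
```

```bash
python3 delta.py .4618 .1941 .1758 91.37
```

```text
t 7.2 pos [0.4627 0.1938 0.2703] head 91.28 slide mm [ 0.3 -0.9 94.5] turn z -0.09 z tilt [0.0004 0.0003] F [-0.5 -1.3 -0.8] w 0.0306
```

move_arm:
  increments:
    - {"hand": -1,"slide": [0.2,-0.6,3],"dr": [0,0,0]}
    - {"hand": -1,"slide": [0,0,6],"dr": [0,0,0]}
    - {"hand": -1,"slide": [0,0,6],"dr": [0,0,0]}
    - {"hand": -1,"slide": [0,0,6],"dr": [0,0,0]}
    - {"hand": -1,"slide": [0,0,6],"dr": [0,0,0]}
    - {"hand": -1,"slide": [0,0,6],"dr": [0,0,0]}
    - {"hand": -1,"slide": [0,0,6],"dr": [0,0,0]}

```text
time: 7.9
ee_pos: [0.4618, 0.1939, 0.2303]
eef_rot: [-2.196, -2.246, 0.0]
wrist_force: [0.5, 0.5, -1.3]
gripper_width: 0.0305
```

```bash
python3 delta.py .4618 .1941 .1758 91.37
```

```text
t 7.9 pos [0.4618 0.1939 0.2303] head 91.29 slide mm [ 0.2  0.  54.5] turn z -0.08 z tilt [-0.0002  0.    ] F [ 0.5  0.5 -1.3] w 0.0305
```

move_arm:
  increments:
    - {"hand": -1,"slide": [0,0,8],"dr": [0,0,0]}
    - {"hand": -1,"slide": [0,0,8],"dr": [0,0,0]}
    - {"hand": -1,"slide": [0,0,8],"dr": [0,0,0]}
    - {"hand": -1,"slide": [0,0,8],"dr": [0,0,0]}
    - {"hand": -1,"slide": [0,0,8],"dr": [0,0,0]}
    - {"hand": -1,"slide": [0,0,6],"dr": [0,0,0]}
    - {"hand": -1,"slide": [0,0,4],"dr": [0,0,0]}
    - {"hand": -1,"slide": [0,0,3],"dr": [0,0,0]}
    - {"hand": -1,"slide": [0,0,1],"dr": [0,0,0]}
    - {"hand": -1,"slide": [0,0,0],"dr": [0,0,0]}

```text
time: 8.9
ee_pos: [0.4619, 0.194, 0.177]
eef_rot: [-2.196, -2.246, -0.0]
wrist_force: [0.2, -0.0, -0.6]
gripper_width: 0.0309
```

```bash
python3 delta.py .4618 .1941 .1758 91.37
```

```text
t 8.9 pos [0.4619 0.194  0.177 ] head 91.29 slide mm [ 0.1 -0.1  1.2] turn z -0.08 z tilt [0.     0.0001] F [ 0.2 -0.  -0.6] w 0.0309
```

move_arm:
  increments:
    - {"hand": 0.3,"slide": [0,0,0],"dr": [0,0,0]}
    - {"hand": 0.3,"slide": [0,0,0],"dr": [0,0,0]}
    - {"hand": 0.3,"slide": [0,0,0],"dr": [0,0,0]}
    - {"hand": 0.3,"slide": [0,0,0],"dr": [0,0,0]}
    - {"hand": 0.3,"slide": [0,0,0],"dr": [0,0,0]}
    - {"hand": 0.3,"slide": [0,0,-10],"dr": [0,0,0]}
    - {"hand": 0.3,"slide": [0,0,-30],"dr": [0,0,0]}
    - {"hand": 0.3,"slide": [0,0,-40],"dr": [0,0,0]}
    - {"hand": 0.3,"slide": [0,0,-40],"dr": [0,0,0]}
    - {"hand": 0.3,"slide": [0,0,-15],"dr": [0,0,0]}

```text
time: 9.9
ee_pos: [0.4626, 0.1942, 0.3165]
eef_rot: [2.195, 2.245, 0.008]
wrist_force: [0.6, -0.3, -0.5]
gripper_width: 0.0555
```

move_arm:
  increments:
    - {"hand": 0.3,"slide": [-33.6,18.1,0],"dr": [0,0,0]}
    - {"hand": 0.3,"slide": [-33.6,18.1,0],"dr": [0,0,0]}
    - {"hand": 0.3,"slide": [-33.6,18.1,0],"dr": [0,0,0]}
    - {"hand": 0.3,"slide": [-33.6,18.1,0],"dr": [0,0,0]}
    - {"hand": 0.3,"slide": [-33.6,18.1,0],"dr": [0,0,0]}
    - {"hand": 0.3,"slide": [0,0,0],"dr": [0,0,7.8]}
    - {"hand": 0.3,"slide": [0,0,0],"dr": [0,0,7.7]}
    - {"hand": 0.3,"slide": [0,0,0],"dr": [0,0,0]}
    - {"hand": 0.3,"slide": [0,0,0],"dr": [0,0,0]}

```text
time: 10.8
ee_pos: [0.556, 0.028, 0.3124]
eef_rot: [2.475, 1.934, 0.001]
wrist_force: [0.8, 0.2, -0.3]
gripper_width: 0.0554
```

```bash
python3 delta.py .5563 .0279 .1758 75.6
python3 - <<'E'
from h import *
c=cams.camera("wrist");cv2.imwrite("pics/w6.png",c["image"])
for a,ce,m in blobs(c["image"],*ORANGE,300): print("wrist",a,ce.round(1),ray(c,*ce,.12).round(4))
c=cams.camera("scene");im=c["image"]
for a,ce,m in blobs(im,*ORANGE,30): print("scene",a,ce.round(1),ray(c,*ce,.114).round(4))
cv2.imwrite("pics/s6.png",cv2.resize(im[150:350,220:420],None,fx=3,fy=3))
E
```

```text
t 10.8 pos [0.556  0.028  0.3124] head 76.02 slide mm [-1.000e-01  2.000e-01  1.366e+02] turn z 0.42 z tilt [0.0004 0.0001] F [ 0.8  0.2 -0.3] w 0.0554
wrist 2213 [131.8  39.5] [0.4658 0.1938 0.12  ]
wrist 1261 [320.  236.1] [0.5563 0.0292 0.12  ]
wrist 1123 [319.6 281.6] [ 0.5465 -0.0082  0.12  ]
wrist 731 [319.8 321.6] [ 0.5379 -0.0437  0.12  ]
scene 160 [399.7 159. ] [ 0.5245 -0.3304  0.114 ]
scene 88 [377.2 171.4] [ 0.5366 -0.2339  0.114 ]
scene 330 [323.7 207.6] [ 0.5436 -0.005   0.114 ]
scene 160 [296.4 260.5] [0.4622 0.1953 0.114 ]
```

View pics/s6.png

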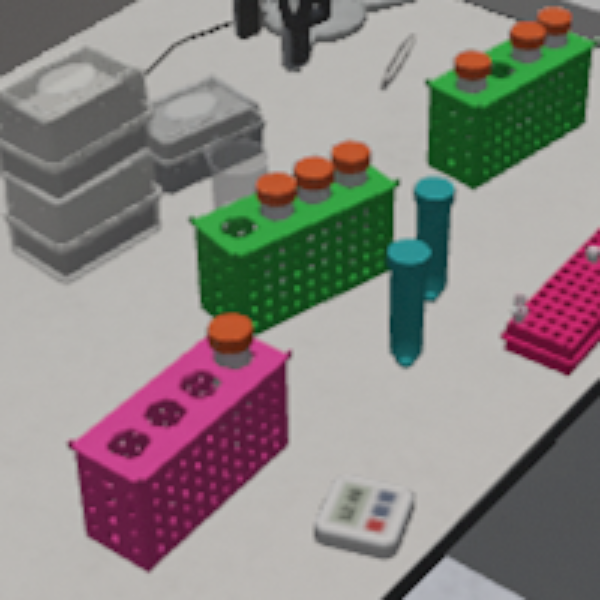

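Tube 1 stands upright and fully down in the rightmost hole, with its cap at (230,335) in the crop. The racks haven't moved. Next is tube 2.

move_arm:
  increments:
    - {"hand": 0.3,"slide": [0,0.2,40],"dr": [0,0,0.4]}
    - {"hand": 0.3,"slide": [0,0,40],"dr": [0,0,0]}
    - {"hand": 0.3,"slide": [0,0,25],"dr": [0,0,0]}
    - {"hand": 0.3,"slide": [0,0,15],"dr": [0,0,0]}
    - {"hand": 0.3,"slide": [0,0,10],"dr": [0,0,0]}
    - {"hand": 0.3,"slide": [0,0,6.5],"dr": [0,0,0]}
    - {"hand": 0.3,"slide": [0,0,0],"dr": [0,0,0]}
    - {"hand": 0.3,"slide": [0,0,0],"dr": [0,0,0]}

```text
time: 11.7
ee_pos: [0.5567, 0.028, 0.1761]
eef_rot: [2.485, 1.921, 0.001]
wrist_force: [0.6, 0.9, -0.1]
gripper_width: 0.0555
```

```bash
python3 delta.py .5563 .0279 .1758 75.6
python3 - <<'E'
from h import *
c=cams.camera("wrist");cv2.imwrite("pics/w7.png",c["image"])
E
```

```text
t 11.7 pos [0.5567 0.028  0.1761] head 75.42 slide mm [-0.2 -0.3  0.3] turn z -0.18 z tilt [0.001  0.0001] F [ 0.6  0.9 -0.1] w 0.0555
```

View pics/w7.png

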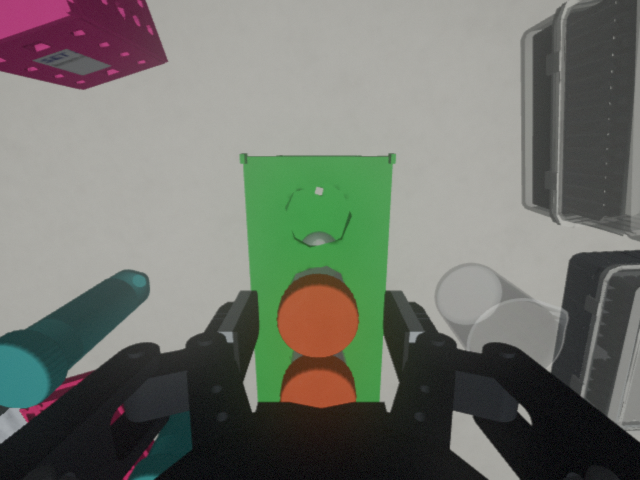

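Cap 2 sits at (318,316), in the same place as cap 1 did. I'm gripping, lifting and carrying it over.

move_arm:
  increments:
    - {"hand": -1,"slide": [0,0,0],"dr": [0,0,0]}
    - {"hand": -1,"slide": [0,0,0],"dr": [0,0,0]}
    - {"hand": -1,"slide": [0,0,0],"dr": [0,0,0]}
    - {"hand": -1,"slide": [0,0,0],"dr": [0,0,0]}
    - {"hand": -1,"slide": [0,0,0],"dr": [0,0,0]}
    - {"hand": -1,"slide": [0,0,0],"dr": [0,0,0]}
    - {"hand": -1,"slide": [0,0,-8],"dr": [0,0,0]}
    - {"hand": -1,"slide": [0,0,-12],"dr": [0,0,0]}
    - {"hand": -1,"slide": [0,0,-25],"dr": [0,0,0]}
    - {"hand": -1,"slide": [0,0,-25],"dr": [0,0,0]}
    - {"hand": -1,"slide": [0,0,-25],"dr": [0,0,0]}
    - {"hand": -1,"slide": [0,0,-25],"dr": [0,0,0]}

```text
time: 12.95
ee_pos: [0.5561, 0.0279, 0.2974]
eef_rot: [2.486, 1.921, 0.001]
wrist_force: [0.8, 0.3, -0.6]
gripper_width: 0.0307
```

move_arm:
  increments:
    - {"hand": -1,"slide": [0,0,-20],"dr": [0,0,0]}
    - {"hand": -1,"slide": [0,0,0],"dr": [0,0,-8]}
    - {"hand": -1,"slide": [0,0,0],"dr": [0,0,-8]}
    - {"hand": -1,"slide": [34.5,-15,0],"dr": [0,0,0]}
    - {"hand": -1,"slide": [34.5,-15,0],"dr": [0,0,0]}
    - {"hand": -1,"slide": [34.5,-15,0],"dr": [0,0,0]}
    - {"hand": -1,"slide": [34.5,-15,0],"dr": [0,0,0]}
    - {"hand": -1,"slide": [34.5,-15,0],"dr": [0,0,0]}
    - {"hand": -1,"slide": [34.5,-15,0],"dr": [0,0,0]}
    - {"hand": -1,"slide": [0,0,0],"dr": [0,0,0]}
    - {"hand": -1,"slide": [0,0,0],"dr": [0,0,0]}

```text
time: 14.05
ee_pos: [0.4609, 0.2333, 0.3162]
eef_rot: [2.192, 2.25, 0.001]
wrist_force: [0.1, -0.4, -0.3]
gripper_width: 0.0307
```

```bash
python3 delta.py .4609 .2331 .1768 91.37
python3 - <<'E'
from h import *
c=cams.camera("wrist");im=c["image"];cv2.imwrite("pics/w8.png",im)
hsv=cv2.cvtColor(im,cv2.COLOR_BGR2HSV);m=cv2.inRange(hsv,(150,120,180),(180,255,255))
m[300:]=0;m=cv2.morphologyEx(m,cv2.MORPH_OPEN,np.ones((7,7)))
k=max(cv2.findContours(m,0,1)[0],key=cv2.contourArea)[:,0,:]
P=np.array([ray(c,a,b,.092)[:2] for a,b in k]);print(cv2.minAreaRect((P*1000).astype(np.float32)))
E
```

```text
t 14.05 pos [0.4609 0.2333 0.3162] head 91.51 slide mm [-2.000e-01 -1.000e-01  1.394e+02] turn z 0.14 z tilt [0.0007 0.0001] F [ 0.1 -0.4 -0.3] w 0.0307
((460.48651123046875, 258.7327880859375), (63.70674133300781, 155.262451171875), 1.350383996963501)
```

The far edge of the rack is unchanged, at y = 336.4 mm both times. Lowering tube 2.

move_arm:
  increments:
    - {"hand": -1,"slide": [0,0,15],"dr": [0,0,0]}
    - {"hand": -1,"slide": [0,0,15],"dr": [0,0,0]}
    - {"hand": -1,"slide": [0,0,10],"dr": [0,0,0]}
    - {"hand": -1,"slide": [0,0,6],"dr": [0,0,0]}
    - {"hand": -1,"slide": [0,0,6],"dr": [0,0,0]}
    - {"hand": -1,"slide": [0,0,6],"dr": [0,0,0]}
    - {"hand": -1,"slide": [0,0,6],"dr": [0,0,0]}
    - {"hand": -1,"slide": [0,0,6],"dr": [0,0,0]}
    - {"hand": -1,"slide": [0,0,6],"dr": [0,0,0]}
    - {"hand": -1,"slide": [0,0,0],"dr": [0,0,0]}

```text
time: 15.1
ee_pos: [0.461, 0.2326, 0.2386]
eef_rot: [-2.194, -2.248, 0.002]
wrist_force: [1.1, -0.5, -1.1]
gripper_width: 0.0304
```

```bash
python3 delta.py .4609 .2331 .1768 91.37
```

```text
t 15.1 pos [0.461  0.2326 0.2386] head 91.39 slide mm [ 0.6  0.  61.8] turn z 0.02 z tilt [-0.0011 -0.0005] F [ 1.1 -0.5 -1.1] w 0.0304
```

move_arm:
  increments:
    - {"hand": -1,"slide": [0.2,0,8],"dr": [0,0,0]}
    - {"hand": -1,"slide": [0,0,8],"dr": [0,0,0]}
    - {"hand": -1,"slide": [0,0,8],"dr": [0,0,0]}
    - {"hand": -1,"slide": [0,0,8],"dr": [0,0,0]}
    - {"hand": -1,"slide": [0,0,8],"dr": [0,0,0]}
    - {"hand": -1,"slide": [0,0,8],"dr": [0,0,0]}
    - {"hand": -1,"slide": [0,0,6],"dr": [0,0,0]}
    - {"hand": -1,"slide": [0,0,4],"dr": [0,0,0]}
    - {"hand": -1,"slide": [0,0,3],"dr": [0,0,0]}
    - {"hand": -1,"slide": [0,0,1],"dr": [0,0,0]}
    - {"hand": -1,"slide": [0,0,0],"dr": [0,0,0]}

```text
time: 16.2
ee_pos: [0.4613, 0.2329, 0.1775]
eef_rot: [-2.194, -2.248, -0.0]
wrist_force: [-0.7, 0.6, -0.6]
gripper_width: 0.0301
```

```bash
python3 delta.py .4609 .2331 .1768 91.37
```

```text
t 16.2 pos [0.4613 0.2329 0.1775] head 91.38 slide mm [ 0.2 -0.4  0.7] turn z 0.01 z tilt [0.     0.0001] F [-0.7  0.6 -0.6] w 0.0301
```

move_arm:
  increments:
    - {"hand": 0.3,"slide": [0,0,0],"dr": [0,0,0]}
    - {"hand": 0.3,"slide": [0,0,0],"dr": [0,0,0]}
    - {"hand": 0.3,"slide": [0,0,0],"dr": [0,0,0]}
    - {"hand": 0.3,"slide": [0,0,0],"dr": [0,0,0]}
    - {"hand": 0.3,"slide": [0,0,0],"dr": [0,0,0]}
    - {"hand": 0.3,"slide": [0,0,-10],"dr": [0,0,0]}
    - {"hand": 0.3,"slide": [0,0,-30],"dr": [0,0,0]}
    - {"hand": 0.3,"slide": [0,0,-40],"dr": [0,0,0]}
    - {"hand": 0.3,"slide": [0,0,-40],"dr": [0,0,0]}
    - {"hand": 0.3,"slide": [0,0,-15],"dr": [0,0,0]}

```text
time: 17.2
ee_pos: [0.462, 0.2333, 0.3171]
eef_rot: [2.193, 2.247, 0.008]
wrist_force: [0.2, 0.8, -1.0]
gripper_width: 0.0554
```

move_arm:
  increments:
    - {"hand": 0.3,"slide": [-35,11.4,0],"dr": [0,0,0]}
    - {"hand": 0.3,"slide": [-35,11.4,0],"dr": [0,0,0]}
    - {"hand": 0.3,"slide": [-35,11.4,0],"dr": [0,0,0]}
    - {"hand": 0.3,"slide": [-35,11.4,0],"dr": [0,0,0]}
    - {"hand": 0.3,"slide": [-35,11.4,0],"dr": [0,0,0]}
    - {"hand": 0.3,"slide": [-35,11.4,0],"dr": [0,0,0]}
    - {"hand": 0.3,"slide": [-35,11.2,0],"dr": [0,0,0]}
    - {"hand": 0.3,"slide": [0,0,0],"dr": [0,0,7.9]}
    - {"hand": 0.3,"slide": [0,0,0],"dr": [0,0,7.9]}
    - {"hand": 0.3,"slide": [0,0,0],"dr": [0,0,0]}
    - {"hand": 0.3,"slide": [0,0,0],"dr": [0,0,0]}

```text
time: 18.3
ee_pos: [0.5467, -0.0101, 0.3129]
eef_rot: [2.479, 1.93, 0.0]
wrist_force: [-0.5, 0.2, -0.6]
gripper_width: 0.0554
```

```bash
python3 delta.py .5466 -.0099 .1758 75.6
python3 - <<'E'
from h import *
c=cams.camera("wrist");cv2.imwrite("pics/w9.png",c["image"])
for a,ce,m in blobs(c["image"],*ORANGE,300): print("wrist",a,ce.round(1),ray(c,*ce,.12).round(4))
c=cams.camera("scene");im=c["image"]
for a,ce,m in blobs(im,*ORANGE,30): print("scene",a,ce.round(1),ray(c,*ce,.114).round(4))
c=cams.camera("top");im=c["image"]
for a,ce,m in blobs(im,*ORANGE,30): print("top",a,ce.round(1),ray(c,*ce,.12).round(4))
E
```

```text
t 18.3 pos [ 0.5467 -0.0101  0.3129] head 75.82 slide mm [ 1.000e-01 -2.000e-01  1.371e+02] turn z 0.22 z tilt [0.0003 0.0001] F [-0.5  0.2 -0.6] w 0.0554
wrist 1246 [319.4 235.4] [ 0.5466 -0.0084  0.12  ]
wrist 832 [319.  278.6] [ 0.5373 -0.0438  0.12  ]
scene 161 [399.7 159. ] [ 0.5244 -0.3303  0.114 ]
scene 88 [377.2 171.4] [ 0.5366 -0.2339  0.114 ]
scene 213 [330.1 204.8] [ 0.5383 -0.0246  0.114 ]
scene 320 [290.7 265.2] [0.4615 0.2153 0.114 ]
top 231 [440.5 242. ] [ 0.5386 -0.2369  0.12  ]
top 231 [480.2 248.2] [ 0.528  -0.3141  0.12  ]
top 225 [500.1 251.2] [ 0.5228 -0.3529  0.12  ]
top 234 [196.  277.1] [0.4618 0.2313 0.12  ]
top 234 [216.5 277. ] [0.4627 0.1925 0.12  ]
```

Caps 1 and 2 now stand 39 mm apart in the magenta rack. Picking tube 3.

move_arm:
  increments:
    - {"hand": 0.3,"slide": [0,0,40],"dr": [0,0,0.2]}
    - {"hand": 0.3,"slide": [0,0,40],"dr": [0,0,0]}
    - {"hand": 0.3,"slide": [0,0,25],"dr": [0,0,0]}
    - {"hand": 0.3,"slide": [0,0,15],"dr": [0,0,0]}
    - {"hand": 0.3,"slide": [0,0,10],"dr": [0,0,0]}
    - {"hand": 0.3,"slide": [0,0,7],"dr": [0,0,0]}
    - {"hand": 0.3,"slide": [0,0,0],"dr": [0,0,0]}
    - {"hand": 0.3,"slide": [0,0,0],"dr": [0,0,0]}

```text
time: 19.25
ee_pos: [0.5472, -0.01, 0.1761]
eef_rot: [2.485, 1.921, 0.001]
wrist_force: [-0.4, 1.4, 0.9]
gripper_width: 0.0557
```

```bash
python3 delta.py .5466 -.0099 .1758 75.6
```

```text
t 19.25 pos [ 0.5472 -0.01    0.1761] head 75.41 slide mm [-0.  -0.6  0.3] turn z -0.19 z tilt [0.0009 0.0001] F [-0.4  1.4  0.9] w 0.0557
```

move_arm:
  increments:
    - {"hand": -1,"slide": [0,0,0],"dr": [0,0,0]}
    - {"hand": -1,"slide": [0,0,0],"dr": [0,0,0]}
    - {"hand": -1,"slide": [0,0,0],"dr": [0,0,0]}
    - {"hand": -1,"slide": [0,0,0],"dr": [0,0,0]}
    - {"hand": -1,"slide": [0,0,0],"dr": [0,0,0]}
    - {"hand": -1,"slide": [0,0,0],"dr": [0,0,0]}
    - {"hand": -1,"slide": [0,0,-8],"dr": [0,0,0]}
    - {"hand": -1,"slide": [0,0,-12],"dr": [0,0,0]}
    - {"hand": -1,"slide": [0,0,-25],"dr": [0,0,0]}
    - {"hand": -1,"slide": [0,0,-25],"dr": [0,0,0]}
    - {"hand": -1,"slide": [0,0,-25],"dr": [0,0,0]}
    - {"hand": -1,"slide": [0,0,-25],"dr": [0,0,0]}

```text
time: 20.45
ee_pos: [0.5466, -0.0101, 0.2975]
eef_rot: [2.486, 1.921, 0.001]
wrist_force: [-0.1, -0.2, -1.1]
gripper_width: 0.0302
```

move_arm:
  increments:
    - {"hand": -1,"slide": [0,0,-22],"dr": [0,0,-8]}
    - {"hand": -1,"slide": [0,0,0],"dr": [0,0,-8]}
    - {"hand": -1,"slide": [35.5,-10,0],"dr": [0,0,0]}
    - {"hand": -1,"slide": [35.5,-10,0],"dr": [0,0,0]}
    - {"hand": -1,"slide": [35.5,-10,0],"dr": [0,0,0]}
    - {"hand": -1,"slide": [35.5,-10,0],"dr": [0,0,0]}
    - {"hand": -1,"slide": [35.5,-10,0],"dr": [0,0,0]}
    - {"hand": -1,"slide": [35.5,-10,0],"dr": [0,0,0]}
    - {"hand": -1,"slide": [35.5,-10,0],"dr": [0,0,0]}
    - {"hand": -1,"slide": [35.5,-10,0],"dr": [0,0,0]}
    - {"hand": -1,"slide": [0,0,0],"dr": [0,0,0]}
    - {"hand": -1,"slide": [0,0,0],"dr": [0,0,0]}

```text
time: 21.65
ee_pos: [0.4596, 0.2725, 0.3181]
eef_rot: [2.192, 2.25, 0.0]
wrist_force: [-0.3, -0.7, 0.6]
gripper_width: 0.0302
```

```bash
python3 delta.py .4600 .2721 .1768 91.37
python3 - <<'E'
from h import *
c=cams.camera("wrist");im=c["image"];cv2.imwrite("pics/w10.png",im)
hsv=cv2.cvtColor(im,cv2.COLOR_BGR2HSV);m=cv2.inRange(hsv,(150,120,180),(180,255,255))
m[300:]=0;m=cv2.morphologyEx(m,cv2.MORPH_OPEN,np.ones((7,7)))
k=max(cv2.findContours(m,0,1)[0],key=cv2.contourArea)[:,0,:]
P=np.array([ray(c,a,b,.092)[:2] for a,b in k]);r=cv2.minAreaRect((P*1000).astype(np.float32));print(r,"far edge",r[0][1]+max(r[1])/2)
E
```

```text
t 21.65 pos [0.4596 0.2725 0.3181] head 91.5 slide mm [ -0.4   0.4 141.3] turn z 0.13 z tilt [0.0004 0.    ] F [-0.3 -0.7  0.6] w 0.0302
((459.91717529296875, 278.3652648925781), (63.883243560791016, 115.62682342529297), 1.4150214195251465) far edge 336.1786766052246
```

View pics/w10.png

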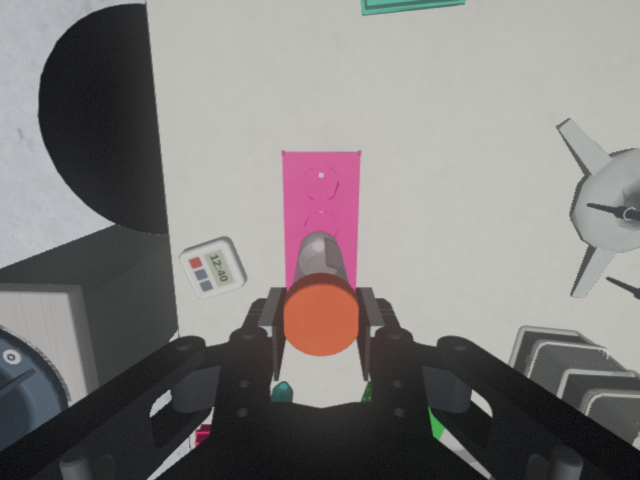

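Tube 3 hangs in line over its hole, with the cap at (321,314) and the free holes at (321,185) and (321,220). The rack is unmoved.

move_arm:
  increments:
    - {"hand": -1,"slide": [-0.2,0.2,15],"dr": [0,0,0]}
    - {"hand": -1,"slide": [0,0,15],"dr": [0,0,0]}
    - {"hand": -1,"slide": [0,0,10],"dr": [0,0,0]}
    - {"hand": -1,"slide": [0,0,6],"dr": [0,0,0]}
    - {"hand": -1,"slide": [0,0,6],"dr": [0,0,0]}
    - {"hand": -1,"slide": [0,0,6],"dr": [0,0,0]}
    - {"hand": -1,"slide": [0,0,6],"dr": [0,0,0]}
    - {"hand": -1,"slide": [0,0,6],"dr": [0,0,0]}
    - {"hand": -1,"slide": [0,0,6],"dr": [0,0,0]}
    - {"hand": -1,"slide": [0,0,0],"dr": [0,0,0]}

```text
time: 22.7
ee_pos: [0.4598, 0.2716, 0.2405]
eef_rot: [-2.194, -2.248, 0.002]
wrist_force: [0.1, -0.5, -0.1]
gripper_width: 0.0304
```

```bash
python3 delta.py .4600 .2721 .1768 91.37
```

```text
t 22.7 pos [0.4598 0.2716 0.2405] head 91.4 slide mm [ 0.6  0.3 63.7] turn z 0.03 z tilt [-0.0012 -0.0006] F [ 0.1 -0.5 -0.1] w 0.0304
```

move_arm:
  increments:
    - {"hand": -1,"slide": [0.2,0,8],"dr": [0,0,0]}
    - {"hand": -1,"slide": [0,0,8],"dr": [0,0,0]}
    - {"hand": -1,"slide": [0,0,8],"dr": [0,0,0]}
    - {"hand": -1,"slide": [0,0,8],"dr": [0,0,0]}
    - {"hand": -1,"slide": [0,0,8],"dr": [0,0,0]}
    - {"hand": -1,"slide": [0,0,8],"dr": [0,0,0]}
    - {"hand": -1,"slide": [0,0,6],"dr": [0,0,0]}
    - {"hand": -1,"slide": [0,0,5],"dr": [0,0,0]}
    - {"hand": -1,"slide": [0,0,3],"dr": [0,0,0]}
    - {"hand": -1,"slide": [0,0,1.5],"dr": [0,0,0]}
    - {"hand": -1,"slide": [0,0,0],"dr": [0,0,0]}

```text
time: 23.8
ee_pos: [0.4602, 0.2719, 0.1779]
eef_rot: [-2.194, -2.248, -0.0]
wrist_force: [0.0, -0.1, -0.6]
gripper_width: 0.0308
```

```bash
python3 delta.py .4600 .2721 .1768 91.37
```

```text
t 23.8 pos [0.4602 0.2719 0.1779] head 91.39 slide mm [ 0.2 -0.2  1.1] turn z 0.02 z tilt [-0.      0.0001] F [ 0.  -0.1 -0.6] w 0.0308
```

move_arm:
  increments:
    - {"hand": 0.3,"slide": [0,0,0],"dr": [0,0,0]}
    - {"hand": 0.3,"slide": [0,0,0],"dr": [0,0,0]}
    - {"hand": 0.3,"slide": [0,0,0],"dr": [0,0,0]}
    - {"hand": 0.3,"slide": [0,0,0],"dr": [0,0,0]}
    - {"hand": 0.3,"slide": [0,0,0],"dr": [0,0,0]}
    - {"hand": 0.3,"slide": [0,0,-10],"dr": [0,0,0]}
    - {"hand": 0.3,"slide": [0,0,-30],"dr": [0,0,0]}
    - {"hand": 0.3,"slide": [0,0,-40],"dr": [0,0,0]}
    - {"hand": 0.3,"slide": [0,0,-40],"dr": [0,0,0]}
    - {"hand": 0.3,"slide": [0,0,-15],"dr": [0,0,0]}

```text
time: 24.8
ee_pos: [0.4609, 0.2723, 0.3177]
eef_rot: [2.193, 2.247, 0.009]
wrist_force: [0.8, 0.2, 0.1]
gripper_width: 0.0554
```

move_arm:
  increments:
    - {"hand": 0.3,"slide": [-35.7,7.7,0],"dr": [0,0,0]}
    - {"hand": 0.3,"slide": [-35.7,7.7,0],"dr": [0,0,0]}
    - {"hand": 0.3,"slide": [-35.7,7.7,0],"dr": [0,0,0]}
    - {"hand": 0.3,"slide": [-35.7,7.7,0],"dr": [0,0,0]}
    - {"hand": 0.3,"slide": [-35.7,7.7,0],"dr": [0,0,0]}
    - {"hand": 0.3,"slide": [-35.7,7.7,0],"dr": [0,0,0]}
    - {"hand": 0.3,"slide": [-35.7,7.7,0],"dr": [0,0,0]}
    - {"hand": 0.3,"slide": [-35.7,7.7,0],"dr": [0,0,0]}
    - {"hand": 0.3,"slide": [-35.7,7.7,0],"dr": [0,0,0]}
    - {"hand": 0.3,"slide": [0,0,0],"dr": [0,0,7.9]}
    - {"hand": 0.3,"slide": [0,0,0],"dr": [0,0,7.9]}
    - {"hand": 0.3,"slide": [0,0,0],"dr": [0,0,0]}

```text
time: 26.0
ee_pos: [0.5372, -0.0481, 0.3135]
eef_rot: [2.485, 1.922, 0.001]
wrist_force: [0.6, 0.6, -0.3]
gripper_width: 0.0559
```

```bash
python3 delta.py .5370 -.0477 .1758 75.6
python3 - <<'E'
from h import *
c=cams.camera("wrist");cv2.imwrite("pics/w11.png",c["image"])
for a,ce,m in blobs(c["image"],*ORANGE,300): print("wrist",a,ce.round(1),ray(c,*ce,.12).round(4))
for a,ce,m in blobs(c["image"],*TURQ,300): print("turq",a,ce.round(1))
c=cams.camera("top");im=c["image"]
for a,ce,m in blobs(im,*ORANGE,30): print("top",a,ce.round(1),ray(c,*ce,.12).round(4))
E
```

```text
t 26.0 pos [ 0.5372 -0.0481  0.3135] head 75.42 slide mm [  0.3  -0.3 137.7] turn z -0.18 z tilt [0.0004 0.0001] F [ 0.6  0.6 -0.3] w 0.0559
wrist 898 [319.4 231.9] [ 0.5377 -0.0438  0.12  ]
top 184 [442.1 241.8] [ 0.5392 -0.24    0.12  ]
top 229 [480.2 248.2] [ 0.528  -0.3142  0.12  ]
top 225 [500.1 251.3] [ 0.5227 -0.3529  0.12  ]
top 237 [175.1 277.2] [0.4609 0.2706 0.12  ]
top 231 [195.9 277.2] [0.4617 0.2314 0.12  ]
top 235 [216.6 277. ] [0.4627 0.1924 0.12  ]
```

View pics/w11.png

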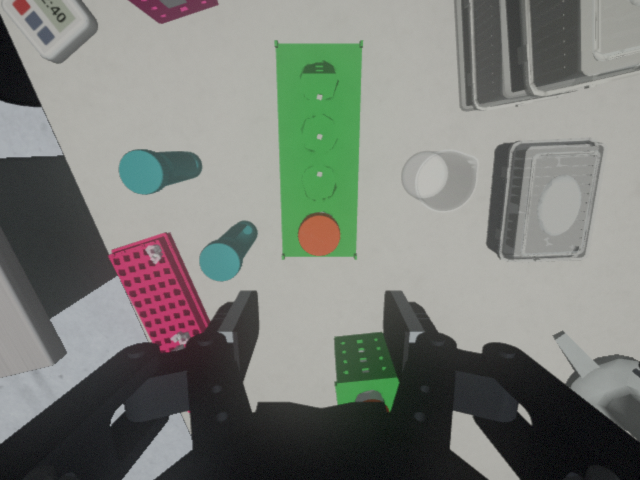

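Tube 4's cap, at (319,235), is alone in the green rack; its lower edge is only shaded, which explains the smaller mask. Picking it.

move_arm:
  increments:
    - {"hand": 0.3,"slide": [0.2,-0.2,40],"dr": [0,0,0]}
    - {"hand": 0.3,"slide": [0,0,40],"dr": [0,0,0]}
    - {"hand": 0.3,"slide": [0,0,25],"dr": [0,0,0]}
    - {"hand": 0.3,"slide": [0,0,15],"dr": [0,0,0]}
    - {"hand": 0.3,"slide": [0,0,10],"dr": [0,0,0]}
    - {"hand": 0.3,"slide": [0,0,7.5],"dr": [0,0,0]}
    - {"hand": 0.3,"slide": [0,0,0],"dr": [0,0,0]}
    - {"hand": 0.3,"slide": [0,0,0],"dr": [0,0,0]}

```text
time: 26.9
ee_pos: [0.5374, -0.0473, 0.1761]
eef_rot: [2.481, 1.926, 0.001]
wrist_force: [-0.4, -0.5, 0.4]
gripper_width: 0.0554
```

```bash
python3 delta.py .5370 -.0477 .1758 75.6
```

```text
t 26.9 pos [ 0.5374 -0.0473  0.1761] head 75.63 slide mm [-0.4 -0.3  0.3] turn z 0.03 z tilt [0.0009 0.    ] F [-0.4 -0.5  0.4] w 0.0554
```

move_arm:
  increments:
    - {"hand": -1,"slide": [0,0,0],"dr": [0,0,0]}
    - {"hand": -1,"slide": [0,0,0],"dr": [0,0,0]}
    - {"hand": -1,"slide": [0,0,0],"dr": [0,0,0]}
    - {"hand": -1,"slide": [0,0,0],"dr": [0,0,0]}
    - {"hand": -1,"slide": [0,0,0],"dr": [0,0,0]}
    - {"hand": -1,"slide": [0,0,0],"dr": [0,0,0]}
    - {"hand": -1,"slide": [0,0,-8],"dr": [0,0,0]}
    - {"hand": -1,"slide": [0,0,-12],"dr": [0,0,0]}
    - {"hand": -1,"slide": [0,0,-25],"dr": [0,0,0]}
    - {"hand": -1,"slide": [0,0,-25],"dr": [0,0,0]}
    - {"hand": -1,"slide": [0,0,-25],"dr": [0,0,0]}
    - {"hand": -1,"slide": [0,0,-25],"dr": [0,0,0]}

```text
time: 28.1
ee_pos: [0.5369, -0.0474, 0.2975]
eef_rot: [2.482, 1.925, 0.001]
wrist_force: [1.3, -0.7, -0.1]
gripper_width: 0.0307
```

move_arm:
  increments:
    - {"hand": -1,"slide": [0,0,-22],"dr": [0,0,-8]}
    - {"hand": -1,"slide": [0,0,0],"dr": [0,0,-7.8]}
    - {"hand": -1,"slide": [36,-7,0],"dr": [0,0,0]}
    - {"hand": -1,"slide": [36,-7,0],"dr": [0,0,0]}
    - {"hand": -1,"slide": [36,-7,0],"dr": [0,0,0]}
    - {"hand": -1,"slide": [36,-7,0],"dr": [0,0,0]}
    - {"hand": -1,"slide": [36,-7,0],"dr": [0,0,0]}
    - {"hand": -1,"slide": [36,-7,0],"dr": [0,0,0]}
    - {"hand": -1,"slide": [36,-7,0],"dr": [0,0,0]}
    - {"hand": -1,"slide": [36,-7,0],"dr": [0,0,0]}
    - {"hand": -1,"slide": [36,-7,0],"dr": [0,0,0]}
    - {"hand": -1,"slide": [36,-7,0],"dr": [0,0,0]}

```text
time: 29.3
ee_pos: [0.4578, 0.3122, 0.3186]
eef_rot: [2.194, 2.248, 0.001]
wrist_force: [0.4, -0.1, -1.2]
gripper_width: 0.0306
```

move_arm:
  increments:
    - {"hand": -1,"slide": [0,0,0],"dr": [0,0,0]}
    - {"hand": -1,"slide": [0,0,0],"dr": [0,0,0]}
    - {"hand": -1,"slide": [0,0,0],"dr": [0,0,0]}

```text
time: 29.6
ee_pos: [0.4584, 0.3102, 0.3179]
eef_rot: [2.195, 2.248, 0.0]
wrist_force: [0.1, -0.8, -0.7]
gripper_width: 0.0307
```

```bash
python3 delta.py .4590 .3111 .1768 91.37
```

```text
t 29.6 pos [0.4584 0.3102 0.3179] head 91.37 slide mm [  0.9   0.6 141.1] turn z 0.0 z tilt [ 0.0002 -0.    ] F [ 0.1 -0.8 -0.7] w 0.0307
```

move_arm:
  increments:
    - {"hand": -1,"slide": [1,0.5,15],"dr": [0,0,0]}
    - {"hand": -1,"slide": [0,0,15],"dr": [0,0,0]}
    - {"hand": -1,"slide": [0,0,10],"dr": [0,0,0]}
    - {"hand": -1,"slide": [0,0,6],"dr": [0,0,0]}
    - {"hand": -1,"slide": [0,0,6],"dr": [0,0,0]}
    - {"hand": -1,"slide": [0,0,6],"dr": [0,0,0]}
    - {"hand": -1,"slide": [0,0,6],"dr": [0,0,0]}
    - {"hand": -1,"slide": [0,0,6],"dr": [0,0,0]}
    - {"hand": -1,"slide": [0,0,6],"dr": [0,0,0]}
    - {"hand": -1,"slide": [0,0,0],"dr": [0,0,0]}

```text
time: 30.6
ee_pos: [0.4585, 0.3117, 0.2405]
eef_rot: [-2.194, -2.248, 0.002]
wrist_force: [-1.0, 0.6, -0.3]
gripper_width: 0.0304
```

```bash
python3 delta.py .4590 .3111 .1768 91.37
```

```text
t 30.6 pos [0.4585 0.3117 0.2405] head 91.39 slide mm [-0.5  0.5 63.7] turn z 0.02 z tilt [-0.0011 -0.0007] F [-1.   0.6 -0.3] w 0.0304
```

move_arm:
  increments:
    - {"hand": -1,"slide": [-0.4,0.4,8],"dr": [0,0,0]}
    - {"hand": -1,"slide": [0,0,8],"dr": [0,0,0]}
    - {"hand": -1,"slide": [0,0,8],"dr": [0,0,0]}
    - {"hand": -1,"slide": [0,0,8],"dr": [0,0,0]}
    - {"hand": -1,"slide": [0,0,8],"dr": [0,0,0]}
    - {"hand": -1,"slide": [0,0,8],"dr": [0,0,0]}
    - {"hand": -1,"slide": [0,0,6],"dr": [0,0,0]}
    - {"hand": -1,"slide": [0,0,5],"dr": [0,0,0]}
    - {"hand": -1,"slide": [0,0,3],"dr": [0,0,0]}
    - {"hand": -1,"slide": [0,0,1.5],"dr": [0,0,0]}
    - {"hand": -1,"slide": [0,0,0],"dr": [0,0,0]}

```text
time: 31.7
ee_pos: [0.4593, 0.3114, 0.1779]
eef_rot: [-2.194, -2.248, -0.0]
wrist_force: [-0.0, -0.5, -1.5]
gripper_width: 0.0305
```

```bash
python3 delta.py .4590 .3111 .1768 91.37
```

```text
t 31.7 pos [0.4593 0.3114 0.1779] head 91.38 slide mm [-0.3 -0.3  1.1] turn z 0.01 z tilt [-0.0001  0.0001] F [-0.  -0.5 -1.5] w 0.0305
```

Releasing, rising, and backing off slightly to check.

move_arm:
  increments:
    - {"hand": 0.3,"slide": [0,0,0],"dr": [0,0,0]}
    - {"hand": 0.3,"slide": [0,0,0],"dr": [0,0,0]}
    - {"hand": 0.3,"slide": [0,0,0],"dr": [0,0,0]}
    - {"hand": 0.3,"slide": [0,0,0],"dr": [0,0,0]}
    - {"hand": 0.3,"slide": [0,0,0],"dr": [0,0,0]}
    - {"hand": 0.3,"slide": [0,0,-10],"dr": [0,0,0]}
    - {"hand": 0.3,"slide": [0,0,-30],"dr": [0,0,0]}
    - {"hand": 0.3,"slide": [0,0,-40],"dr": [0,0,0]}
    - {"hand": 0.3,"slide": [0,0,-40],"dr": [0,0,0]}
    - {"hand": 0.3,"slide": [0,0,-15],"dr": [0,0,0]}
    - {"hand": 0.3,"slide": [-35,0,0],"dr": [0,0,0]}
    - {"hand": 0.3,"slide": [-35,0,0],"dr": [0,0,0]}

```text
time: 32.9
ee_pos: [0.461, 0.2413, 0.3142]
eef_rot: [2.192, 2.25, 0.003]
wrist_force: [1.0, -0.4, 0.4]
gripper_width: 0.0553
```

move_arm:
  increments:
    - {"hand": 0.3,"slide": [-35,0,0],"dr": [0,0,0]}
    - {"hand": 0.3,"slide": [-35,0,0],"dr": [0,0,0]}
    - {"hand": 0.3,"slide": [-35,0,0],"dr": [0,0,0]}
    - {"hand": 0.3,"slide": [-35,0,0],"dr": [0,0,0]}
    - {"hand": 0.3,"slide": [-35,0,0],"dr": [0,0,0]}
    - {"hand": 0.3,"slide": [0,0,0],"dr": [0,0,0]}
    - {"hand": 0.3,"slide": [0,0,0],"dr": [0,0,0]}

```text
time: 33.6
ee_pos: [0.4652, 0.0659, 0.3136]
eef_rot: [2.197, 2.246, 0.001]
wrist_force: [-0.1, 0.7, 0.5]
gripper_width: 0.0557
```

```bash
python3 delta.py .4590 .3111 .1768 91.37;python3 - <<'E'
from h import *
c=cams.camera("top");im=c["image"];cv2.imwrite("pics/t12.png",im)
for a,ce,m in blobs(im,*ORANGE,30): print("top",a,ce.round(1),ray(c,*ce,.12).round(4))
c=cams.camera("scene");im=c["image"];cv2.imwrite("pics/s12.png",cv2.resize(im[150:350,220:420],None,fx=3,fy=3))
E
```

```text
t 33.6 pos [0.4652 0.0659 0.3136] head 91.27 slide mm [245.2  -0.9 137. ] turn z -0.1 z tilt [0.0008 0.0005] F [-0.1  0.7  0.5] w 0.0557
top 229 [440.6 242. ] [ 0.5386 -0.2372  0.12  ]
top 230 [480.3 248.2] [ 0.528  -0.3143  0.12  ]
top 225 [500.1 251.2] [ 0.5229 -0.353   0.12  ]
top 239 [154.3 277.3] [0.4601 0.3097 0.12  ]
top 235 [175.1 277.2] [0.4609 0.2707 0.12  ]
top 231 [195.9 277.2] [0.4617 0.2314 0.12  ]
```

View pics/s12.png

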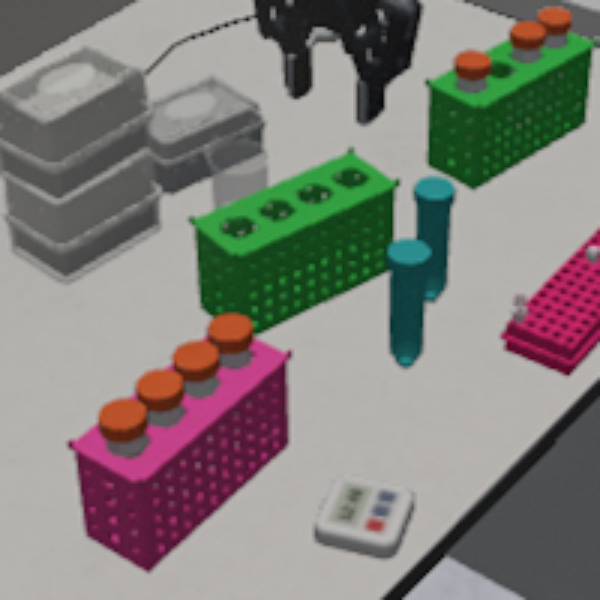

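View pics/t12.png

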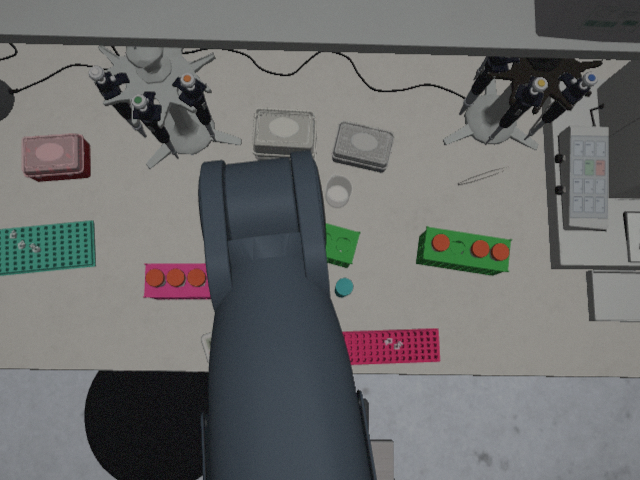

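The scene view shows all four tubes upright and at equal height in the magenta rack, with caps at (124,419) to (230,332) in the crop. The green rack is empty, and the beaker and turquoise tubes haven't moved. In the top view the arm hides only the rightmost cap; the rack of three is where it was. Handing in.

```bash
python3 -c "
from station import robot;print(robot.sign_off())"
```

```text
the job is handed in; nothing more can be done
None
```

I moved all four tubes from the green rack to the magenta rack in reverse order: the leftmost tube went into the rightmost hole, and so on to tube 4 in the leftmost hole. I handed the job in at about 34 s of the 112 s allowed; the sign-off gives no verdict.

- **Seating:** in the last scene picture all four tubes stand upright and level, fully down. The wrist force stayed within about 1.5 N in every reading taken while lowering.
- **Positions:** cap spacing in the top view is 39 mm, matching the holes. The arm hid tube 1's cap in that last top view, but an earlier top view had it about 39 mm from tube 2.
- **Surroundings:** neither working rack moved visibly, and the rack of three, the beaker and the turquoise tubes are where they were. The gripper was open and clear of everything at the end.
- **Disagreement:** the top and wrist cameras differed by 2–3 mm on the empty rack's position, about what their calibration allows. I used the wrist camera, and every tube went in without resistance.
- **Refused calls:** two early move calls lacked the `dr` field and were refused, so nothing moved.

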